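Slide a glaze test tile under the spring clip

ROBOT

A 6-joint arm with a two-finger parallel gripper is mounted at the origin on the work surface. World frame = base frame: x ahead of the robot, y to its left, z up, the work surface at z = 0. Lengths are in mm, angles in rad, forces in N, time in s.
With the tool pointing down it reaches from about 350 to 775 mm from the base axis. Payload 7.3 kg.
Tool frame: the origin (TCP) lies midway between the tips of the shut fingers; the grasp point (between the pads) lies 19 mm behind it; x points along the fingers, y is the direction in which the jaws open and shut, and the axes are right-handed (so a half turn about x gives the same grasp; the last joint's range is limited). The gripper opens to 92 mm and grips with 3 to 60 N. Pads are 19 mm wide; open, the fingers measure 130 mm over their backs; the gripper's body (75 mm by 190 mm) begins 47 mm behind the grasp point.
Start: joints at [0.987, 0.342, 1.524, -0, 1.275, -0.146], TCP at [222.563, 475.515, 187.541] pointing down, gripper open.
Joint ranges: [-2.53, 2.53], [-0.77, 2.02], [0.04, 2.7], [-1, 4.14], [0.28, 2.66], [-3.11, 3.11]. Speed limits (rad/s): [2.57, 2.57, 3.14, 3.14, 3.14, 3.14].

INTERFACE

Orientations are given as [roll, pitch, yaw] about the fixed x, y, z axes, in that order (R = Rz(yaw) Ry(pitch) Rx(roll)).
In Python, from plant import get_obs, capture, close_job gives the robot as it stands. The module is installed in compiled form; this text tells all that it offers.
- The arm moves only by the tool send_rows, never from a script. Its argument "moves" is a list of rows, each a list of 4 numbers: the shift along the tool's x, y, z in mm, then the turn about the tool's x in degrees. In form: [[tx, ty, tz, yaw], ...]. A call has 1 to 8 rows; each row shifts and turns the commanded pose from where the row before left it, along the tool's axes as they then stand; what a row does not reach is not made up. A row lasts 1/8 s, in which the tool goes at most 62.5 mm and 10.7 degrees, less where a joint would pass 70% of its speed; a pose out of reach is approached as far as the arm can. A call with a gripper value outside its range is refused whole. "hand" is the opening, from 0 (shut) to 1 (fully open), set as the call begins (left out, the last holds). The fingers move at their own pace and stop on an object; the grip force is fixed at half the most. Time passes only in rows, so rows that do not move let the fingers close. It gives the time, the measured TCP pose, the force and the opening at its end, in the units of the state.
- get_obs(): the state, without advancing time (a new reading comes with each control period).
- capture(name): name is "side" or "top"; returns a dict with "image" (400x640x3 uint8, red, green, blue), "K" (3x3 intrinsics, pixels), "dist" ([k1, k2, p1, p2, k3] as OpenCV has them; the pictures are not rectified), "position" and "attitude" of the camera in the world. Camera axes: x right, y down, z forward; pixel columns grow to the right and rows downward; lengths in mm; the calibration is good to about 2 mm. A picture is of the moment at which its call begins. There is no depth.
- close_job(): hands the job in, once; it reports no verdict.
The state is a dict: "time": time; "joint_positions": joint angles; "dq": joint speeds; "tau": joint torques, N m; "tool_pos": TCP position; "tcp_rot": TCP orientation; "contact_force": force on the tool from outside, world axes, zero at the start; "moment": the same for the moment, N m; "grip_width": finger opening in mm.
Only numpy, scipy, OpenCV 4.12 (cv2) and the standard library are available. Lean on these libraries where they do the work, as an engineer would, in place of code of your own. Each camera call takes 0.05 s, during which the arm holds its last target. There are 200 camera calls.

TASK

On the plywood tile jig, press the clip's red tail down with one fingertip so that its steel jaw lifts, and while holding it down push the blue glazed tile along its channel with the other fingertip, under the jaw, until it is fully home against the end stop. Then let the clip down onto the tile and move clear. Push the tile only, never lift it, keep the clip up until the tile is home, and leave the cup, the jar and the amber spare tile alone.

Things in the scene. Friction and masses are not known exactly. Their poses are not given: they have to be found in the camera images.
- jig: Fixed plywood board, 210 x 145 x 18 mm (jig x -110 to +100 mm, y -47.5 to +97.5 mm), flat on the bench; origin on its underside at bench height, z up, top at z = 18 mm. The tile channel runs along jig x, centred on y = 0, between two wooden rails 5 mm high, inner faces at y = +/-27 mm, x -80 to +85 mm; open at the -x end. Nothing on the jig stands above z = 50 mm.
- stop (a point): On the channel floor, in the middle of the face of the wooden end stop (9 mm high), at jig x = +80, y = 0, z = 18 mm. The tile is pushed in jig +x until its leading edge meets this face.
- rod (a point): Middle of the clip's steel hinge rod, at jig x = -10, y = 40, z = 30 mm. The rod is 6 mm thick and runs along jig x between channel and red tail, from x = -95 to +75 mm, in lugs 8 x 12 mm at x = -92 and +72 mm, up to z = 35 mm. The two fingertips stand either side of it.
- tile: Fired test tile with a blue glazed top, 60 (x) x 50 (y) x 10 (z) mm, 50 to 100 g, loose in the channel; origin at the centre of its underside, axes nearly along the jig's. At the start its centre is at jig x -20 to +8 mm, its leading edge short of the jaw; home is jig x = +50 mm (trailing edge at jig x = +20 mm).
- clip (a joint): Rocking spring clip, rad: 0 = at rest (tail up, jaw 5 mm above the channel floor: the 10 mm tile butts against it); 0.40 = tail pressed level (jaw about 15 mm up); firm stop at 0.46. The jaw clears the tile above about 0.2 and rests at about 0.17 when let down on it. The spring pushes the jaw down: about 3 N on the tail's middle starts it, 6 N holds it level; the jaw clamps the tile with about 4 N.
- tail (a point): Middle of the top of the red tail, a flat plate 120 mm long (jig x -85 to +35 mm), 35 mm wide. At rest it slopes up away from the channel, top from z = 27 mm (inner edge) to 40 mm; pressed to 0.40 it is level, top at z = 22.5 mm, over jig y 50 to 85 mm: 4.5 mm above the channel floor, so two fingertips at one height can press it and push the tile's edge. Its stop is 1.5 mm lower. A fingertip can slide along it while pressing.
- jaw (a point): Middle of the underside of the clip's steel jaw, 20 mm long in jig x (x +45 to +65 mm), 6 mm wide, at about jig y = 10 mm.
- jar: Lidded green jar, 56 mm across, 60 mm tall, loose; origin at the centre of its underside. To be left alone.
- cup: Plain white bisque cup, 68 mm across, 55 mm tall, loose; origin at the centre of its underside. To be left alone.
- spare: Spare test tile with an amber glaze, 60 x 50 x 10 mm, lying flat on the bench, loose; origin at the centre of its underside. To be left alone.
Not all that is in view belongs to the job. What is shaped like the tile but green or pink is not meant.

How it is judged:
By the outcome, as a careful person would: the job done as asked, in the order asked, and still so for the second after the job is handed in, with the robot touching nothing.
It also fails if it takes over 42 s, if anything falls off the work surface, if the arm or the gripper's body presses on something with over 40 N, if the wrist force passes 120 N, or if a joint passes its speed limit or range.

## Working session

There is one attempt and no reset: what is moved stays moved. The work goes in short steps, Python scripts to look and compute and a tool call to move; the robot and the scene stay as the last step left them, time stands still between calls to the robot, and variables do not carry over. Pictures are saved under pics/ and viewed, about 8 in all and at most 12, crops included, and the job is handed in when it is done.

Besides the shell and the picture viewer there is one more tool, called after ">>>" in YAML: its name, and indented under it one key for each argument. send_rows: Moves the arm, as the interface text tells. Its arguments: {"type":"object","properties":{"moves":{"type":"array","items":{"type":"array","items":{"type":"number"}}},"hand":{"type":"number"}},"required":["moves"]}

```bash
mkdir -p pics; cat > h.py <<'E'
import numpy as np, cv2
from plant import get_obs, capture, close_job
def snap(cam,fn,crop=None,scale=1):
    d=capture(cam); im=d["image"][:,:,::-1].copy()
    cv2.imwrite('pics/raw_'+fn,im)
    if crop: x0,y0,x1,y1=crop; im=im[y0:y1,x0:x1]
    im=cv2.resize(im,None,fx=scale,fy=scale,interpolation=cv2.INTER_CUBIC)
    cv2.imwrite('pics/'+fn,im); return d
E
python3 - <<'E'
from h import *
import pickle
for c in("top","side"):
    d=snap(c,c+"0.png"); pickle.dump(d,open(c+'.pkl','wb'))
    print(c,d["K"],d["dist"],d["position"],d["attitude"])
print(get_obs())
E
```

```text
top [[506.04012964   0.         320.44545366]
 [  0.         506.04012964 193.97437214]
 [  0.           0.           1.        ]] [-0.00283528  0.          0.          0.          0.        ] [ 534.27001036   53.23783771 1045.73225772] [-3.082509    0.0259624  -1.55765434]
side [[409.55075167   0.         319.96455962]
 [  0.         409.55075167 205.10475197]
 [  0.           0.           1.        ]] [-0.08544443  0.          0.          0.          0.        ] [517.27508316 678.9709445  547.60394861] [-2.24550435  0.01186714 -3.05404667]
{'time': 0.1, 'joint_positions': array([ 9.87022734e-01,  3.42618893e-01,  1.52491528e+00,  2.22780420e-05,
        1.27540999e+00, -1.46020125e-01]), 'dq': array([-0.00055737, -0.00186498, -0.00298042,  0.00089997, -0.00109214,
        0.00109209]), 'tau': array([ 2.17058790e-03, -4.32004344e+01, -2.44697249e+01,  7.20642367e-02,
        5.25503280e-02, -2.89744821e-05]), 'tool_pos': array([222.30175067, 475.15393071, 186.9343981 ]), 'tcp_rot': array([-1.73257865,  1.56944466, -2.17033861]), 'contact_force': array([ 0.09048857, -0.25438683,  1.27833024]), 'moment': array([0.00862501, 0.01540285, 0.05801288]), 'grip_width': 92.13003865415297}
```

View pics/top0.png

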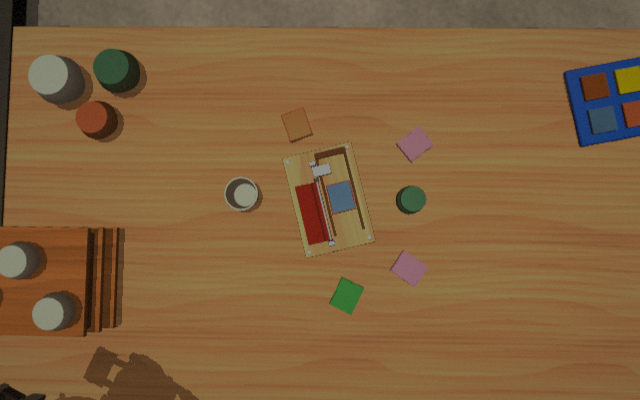

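View pics/side0.png

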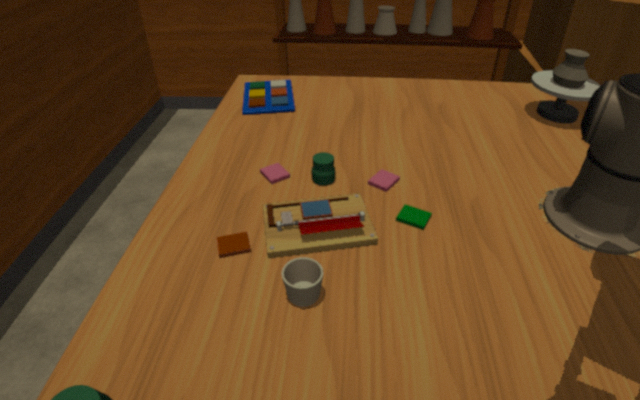

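The top view shows the jig at about (328,200). What could be taken for the tile: the blue one in the channel (341,197), amber (297,125), green (347,296), pink (414,144) and (409,268), and the sample tray (603,119). I choose the blue one in the channel. The cup is at (241,194) and the jar at (410,199). Next is a close crop from both views.

```bash
python3 - <<'E'
import cv2,numpy as np
a=cv2.imread('pics/raw_top0.png')[137:262,275:385]; a=cv2.resize(a,None,fx=4.8,fy=4.8,interpolation=cv2.INTER_CUBIC)
cv2.imwrite('pics/ctop.png',np.clip(a*1.3,0,255).astype('uint8'))
b=cv2.imread('pics/raw_side0.png')[185:260,255:385]; b=cv2.resize(b,None,fx=6,fy=6,interpolation=cv2.INTER_CUBIC)
cv2.imwrite('pics/cside.png',np.clip(b*1.3,0,255).astype('uint8'))
E
```

```text
(no output)
```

View pics/ctop.png

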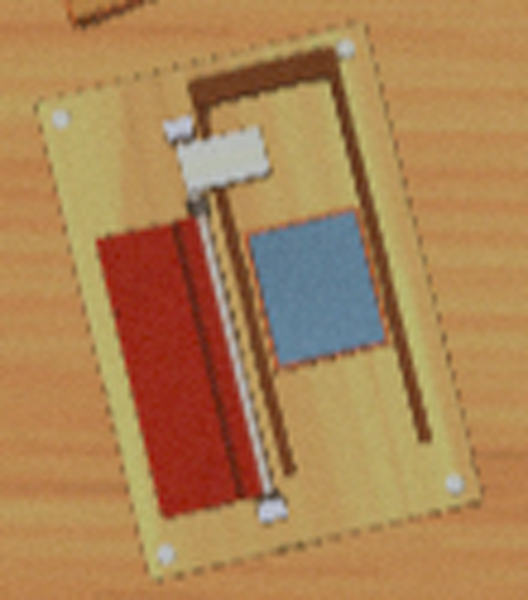

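View pics/cside.png

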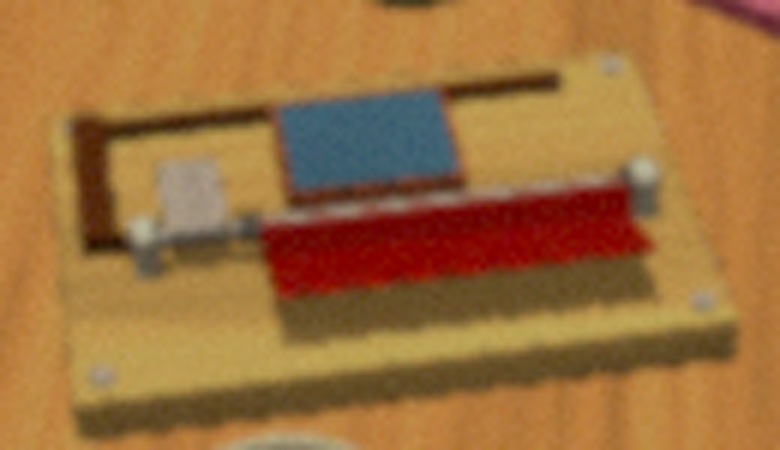

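```bash
cat >> h.py <<'E'
import pickle
from scipy.spatial.transform import Rotation as Ro
from scipy.optimize import least_squares
def proj(d,P):
    R=Ro.from_euler('xyz',d["attitude"]).as_matrix()
    Pc=(np.atleast_2d(P)-d["position"])@R
    return cv2.projectPoints(Pc,np.zeros(3),np.zeros(3),d["K"],np.array(d["dist"]))[0].reshape(-1,2)
def jw(q,P):
    P=np.array(P,float);c,s=np.cos(q[2]),np.sin(q[2])
    return P@np.array([[c,s,0],[-s,c,0],[0,0,1]])+[q[0],q[1],0]
def ray(d,uv,z):
    R=Ro.from_euler('xyz',d["attitude"]).as_matrix()
    n=cv2.undistortPoints(np.array(uv,float).reshape(-1,1,2),d["K"],np.array(d["dist"])).reshape(-1,2)
    v=np.c_[n,np.ones(len(n))]@R.T
    return d["position"]+v*((z-d["position"][2])/v[:,2])[:,None]
E
cat > fit.py <<'E'
from h import *
T,S=[pickle.load(open(c+'.pkl','rb')) for c in("top","side")]
f=lambda uv,o,s:(np.array(uv,float)+.5)/s-.5+o
ut=f([(37,103),(367,22),(482,503),(152,578)],(275,137),4.8)
us=f([(50,118),(75,405),(735,325),(640,58)],(255,185),6)
jt=[(100,97.5,18),(100,-47.5,18),(-110,-47.5,18),(-110,97.5,18)]
js=[(100,-47.5,18),(100,97.5,18),(-110,97.5,18),(-110,-47.5,18)]
rt=lambda q:(proj(T,jw(q,jt))-ut).ravel(); rs=lambda q:(proj(S,jw(q,js))-us).ravel()
q0=[540,40,.2]
for n,r in(("top",rt),("side",rs),("both",lambda q:np.r_[rt(q),rs(q)])):
    o=least_squares(r,q0); print(n,o.x.round(3),np.abs(o.fun).max().round(2)); q=o.x
def tojig(P,q): 
    c,s=np.cos(q[2]),np.sin(q[2]); return (P[:,:2]-q[:2])@np.array([[c,-s],[s,c]])
tt=ray(T,f([(247,234),(357,210),(387,344),(278,368)],(275,137),4.8),28)
print("tile in jig",tojig(tt,least_squares(rt,q0).x).round(1))
ts=ray(S,f([(275,103),(440,90),(462,180),(288,192)],(255,185),6),28)
print("tile in jig side",tojig(ts,least_squares(rs,q0).x).round(1))
print("cup",ray(T,[(241,194)],30),"jar",ray(T,[(410,199)],60))
E
python3 fit.py
```

```text
top [5.9545e+02 4.1064e+01 2.4700e-01] 0.86
side [5.92928e+02 4.56660e+01 2.40000e-01] 1.47
both [5.9428e+02 4.2505e+01 2.4400e-01] 1.92
tile in jig [[ 22.7  23.5]
 [ 21.7 -23.8]
 [-35.9 -22.8]
 [-35.1  23.9]]
tile in jig side [[ 22.4 -27.4]
 [-34.5 -25.2]
 [-33.6  23.5]
 [ 23.6  20.1]]
cup [[592.10670543 240.90789062  30.        ]] jar [[584.499595   -94.49846022  60.        ]]
```

```bash
cat > go.py <<'E'
from h import *
import sys
q=[595,41.8,.245]
# usage: jx jy z -> tool shift needed (from measured pose), turn needed
j=[float(a) for a in sys.argv[1:4]]
o=get_obs(); R=Ro.from_euler('xyz',o["tcp_rot"]).as_matrix()
t=jw(q,[[j[0],j[1],0]])[0]; t[2]=j[2]
yj=np.array([-np.sin(q[2]),np.cos(q[2]),0])
b=R.T@yj; turn=np.degrees(np.arctan2(b[2],b[1])); turn=(turn+90)%180-90
Rn=R@Ro.from_euler('x',turn,degrees=True).as_matrix()
print("t",o["time"],"pos",o["tool_pos"].round(1),"F",o["contact_force"].round(1),"w",round(o["grip_width"],1),"q6",o["joint_positions"].round(2),"toolx",R[:,0].round(3),"tooly",R[:,1].round(3))
c,s=np.cos(q[2]),np.sin(q[2]); d=o["tool_pos"][:2]-q[:2]; print("TCP in jig",(c*d[0]+s*d[1]).round(1),(-s*d[0]+c*d[1]).round(1))
print("turn",turn.round(2),"shift now axes",(R.T@(t-o["tool_pos"])).round(1),"after turn",(Rn.T@(t-o["tool_pos"])).round(1))
E
python3 go.py -56 33 110
```

```text
t 0.1 pos [222.3 475.2 186.9] F [ 0.1 -0.3  1.3] w 92.1 q6 [ 0.99  0.34  1.52  0.    1.28 -0.15] toolx [-0.001 -0.001 -1.   ] tooly [ 0.424  0.906 -0.001]
TCP in jig -256.5 510.8
turn -39.12 shift now axes [  77.2 -244.1  457. ] after turn [  77.2 -477.7  200.5]
```

>>> send_rows:
  hand: 0.543
  moves:
    - [0,0,0,-9.8]
    - [0,0,0,-9.8]
    - [0,0,0,-9.8]
    - [0,0,0,-9.7]
    - [0,-40,17,0]
    - [0,-40,17,0]
    - [0,-40,17,0]
    - [0,-40,17,0]

```text
time: 1.1
tool_pos: [327.8, 335.5, 187.3]
tcp_rot: [-2.747, 1.57, -2.503]
contact_force: [1.1, 0.6, 0.6]
grip_width: 50.1
```

>>> send_rows:
  moves:
    - [0,-40,17,0]
    - [0,-40,17,0]
    - [0,-40,17,0]
    - [0,-40,17,0]
    - [0,-40,17,0]
    - [0,-40,17,0]
    - [0,-40,17,0]
    - [0,0,0,0]

```text
time: 2.1
tool_pos: [511.7, 91.7, 186.8]
tcp_rot: [-2.809, 1.57, -2.569]
contact_force: [0.1, 0.6, 0.2]
grip_width: 49.9
```

```bash
python3 go.py -56 33 70
```

```text
t 2.1 pos [511.7  91.7 186.8] F [0.1 0.6 0.2] w 49.9 q6 [ 0.03  0.33  1.54 -0.    1.27 -1.78] toolx [-0.001 -0.    -1.   ] tooly [-0.239  0.971 -0.   ]
TCP in jig -68.8 68.6
turn -0.23 shift now axes [116.8 -35.5  13. ] after turn [116.8 -35.6  12.8]
```

>>> send_rows:
  moves:
    - [0,-18,6,-0.2]
    - [0,-17.5,7,0]
    - [40,0,0,0]
    - [40,0,0,0]
    - [37,0,0,0]
    - [0,0,0,0]
    - [0,0,0,0]

```text
time: 2.98
tool_pos: [533.0, 62.6, 71.9]
tcp_rot: [-0.26, 1.569, -0.011]
contact_force: [0.0, -0.3, 0.2]
grip_width: 50.1
```

```bash
python3 go.py -56 33 45; python3 - <<'E'
from h import *
d=[snap(c,c+"1.png") for c in("top","side")]
a=cv2.imread('pics/raw_side1.png')[110:270,230:430]
cv2.imwrite('pics/s1.png',cv2.resize(a,None,fx=3.7,fy=3.7,interpolation=cv2.INTER_CUBIC))
E
```

```text
t 2.975 pos [533.   62.6  71.9] F [ 0.  -0.3  0.2] w 50.1 q6 [-0.03  0.48  1.65  0.    1.   -1.85] toolx [ 0.002 -0.    -1.   ] tooly [-0.246  0.969 -0.001]
TCP in jig -55.1 35.2
turn 0.19 shift now axes [26.9 -2.2 -0.9] after turn [26.9 -2.2 -0.9]
```

View pics/s1.png

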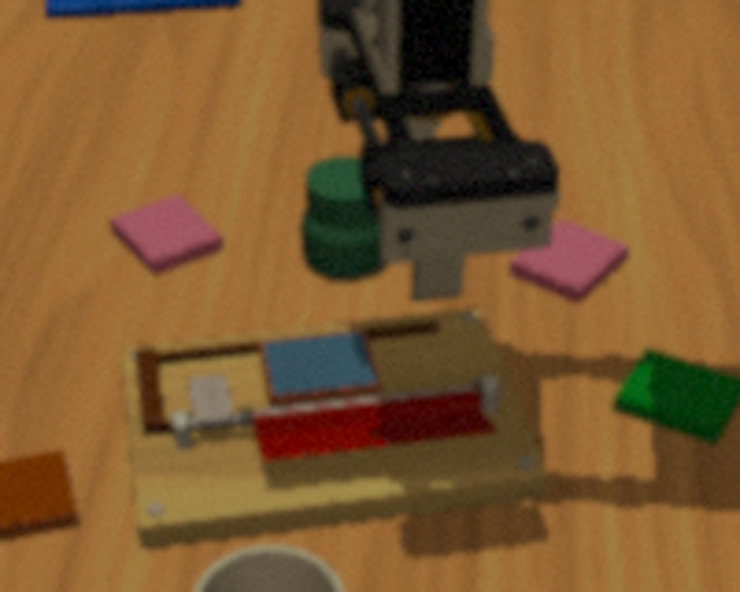

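```bash
python3 - <<'E'
from h import *
S=pickle.load(open('side.pkl','rb'))
uv=(np.array([(413,299),(462,294)])+.5)/3.7-.5+np.array([230,110])
P=ray(S,uv,71.9)
for q in([595.4,41.1,.247],[592.9,45.7,.24]):
    c,s=np.cos(q[2]),np.sin(q[2]);print(((P[:,:2]-q[:2])@np.array([[c,-s],[s,c]])).round(1))
E
```

```text
[[-56.7  11.7]
 [-83.   11.8]]
[[-55.4   6.2]
 [-81.8   6.2]]
```

The visible finger's position doesn't match what I expected, so I'm overlaying the expected fingertip boxes on both views.

```bash
python3 - <<'E'
from h import *
o=get_obs(); R=Ro.from_euler('xyz',o["tcp_rot"]).as_matrix(); p=o["tool_pos"]
out=[]
for c,(x0,y0) in(("top",(250,110)),("side",(290,120))):
    d=pickle.load(open(c+'.pkl','rb')); im=cv2.imread(f'pics/raw_{c}1.png')[y0:y0+130,x0:x0+130]
    im=cv2.convertScaleAbs(cv2.resize(im,None,fx=3,fy=3,interpolation=cv2.INTER_CUBIC),alpha=1.5)
    for y0_,col in((25,(0,255,255)),(44,(255,255,0)),(-25,(0,255,0)),(-44,(255,0,255))):
        L=np.array([(0,y0_,-9.5),(0,y0_,9.5),(-30,y0_,9.5),(-30,y0_,-9.5)])@R.T+p
        uv=(proj(d,L)-[x0,y0]+.5)*3-.5
        cv2.polylines(im,[uv.round().astype(int)],True,col,1)
    out.append(im)
cv2.imwrite('pics/ov1.png',np.hstack(out))
E
```

```text
(no output)
```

View pics/ov1.png

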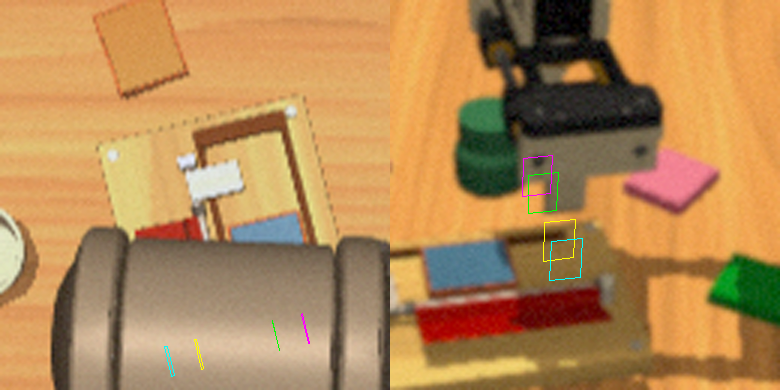

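```bash
python3 - <<'E'
from h import *
S=pickle.load(open('side.pkl','rb'))
a=cv2.imread('pics/raw_side1.png').astype(int)
print(get_obs()["tool_pos"].round(1))
d=snap("side","s2.png"); b=cv2.imread('pics/raw_s2.png').astype(int)
print("diff",(np.abs(a-b).sum(2)>60).sum(), d["position"],d["attitude"])
print(proj(S,[222.5,475.5,187.5]), get_obs()["time"],get_obs()["tool_pos"].round(1))
E
```

```text
[533.3  62.6  72.4]
diff 5 [517.27508316 678.9709445  547.60394861] [-2.24550435  0.01186714 -3.05404667]
[[648.26471868 379.58798763]] 3.125 [533.1  62.6  72.2]
```

```bash
python3 - <<'E'
from h import *
S=pickle.load(open('side.pkl','rb')); o=get_obs(); R=Ro.from_euler('xyz',o["tcp_rot"]).as_matrix(); p=o["tool_pos"]
uv=(np.array([(385,262),(555,245),(437.5,297)])+.5)/3.7-.5+np.array([230,110])
print(uv.round(1), "base",proj(S,[[0,0,0]]).round(1))
for b in(95,65):
    L=np.array([(-66,b,37.5),(-66,b,-37.5),(0,44,0)])@R.T+p
    print(b,proj(S,L).round(1))
    r=least_squares(lambda d:(proj(S,L+d)-uv).ravel(),[0,0,0]); print(r.x.round(1),r.fun.round(1))
E
```

```text
[[333.7 180.4]
 [379.6 175.9]
 [347.9 189.9]] base [[594.5 218.3]]
95 [[333.3 203.5]
 [378.5 198.6]
 [348.  212.6]]
[  0.9 -22.7  30.7] [ 0.1 -0.8 -0.6 -0.7  0.6  1.6]
65 [[330.  192.4]
 [373.7 187.9]
 [348.  212.6]]
[ -4.7 -71.3 -17.9] [ 1.5 -3.5 -4.7 -2.8  3.4  6.7]
```

>>> send_rows:
  moves:
    - [12,-2,-1,0.2]
    - [13,0,0,0]
    - [0,0,0,0]
    - [0,0,0,0]

```text
time: 3.62
tool_pos: [531.3, 60.5, 45.3]
tcp_rot: [2.675, 1.57, 2.919]
contact_force: [0.5, -0.1, -0.1]
grip_width: 49.6
```

```bash
python3 go.py -56 33 45; python3 - <<'E'
from h import *
d=[snap(c,c+"3.png") for c in("top","side")]
a=cv2.imread('pics/raw_side3.png')[130:260,250:410]
cv2.imwrite('pics/s3.png',cv2.resize(a,None,fx=4.5,fy=4.5,interpolation=cv2.INTER_CUBIC))
E
```

```text
t 3.625 pos [531.3  60.5  45.3] F [ 0.5 -0.1 -0.1] w 49.6 q6 [-0.03  0.52  1.68  0.    0.94 -1.85] toolx [-0.  0. -1.] tooly [-0.242  0.97   0.   ]
TCP in jig -57.3 33.5
turn -0.02 shift now axes [ 0.3 -0.5  1.3] after turn [ 0.3 -0.5  1.3]
```

View pics/s3.png

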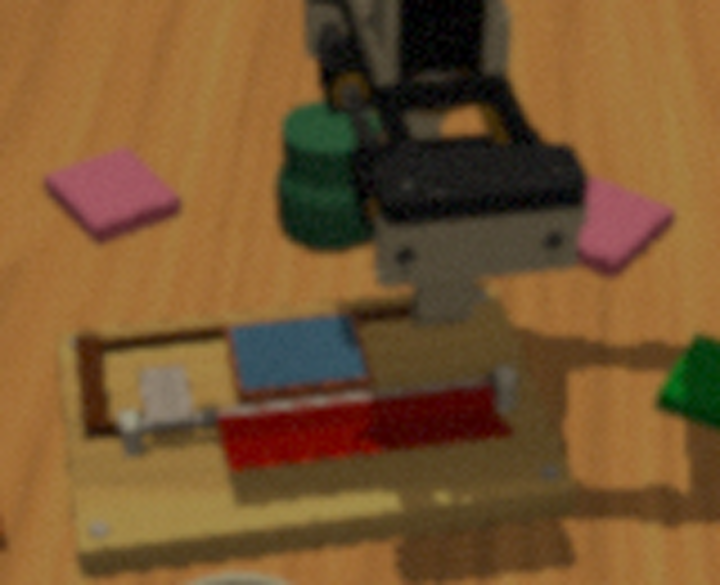

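>>> send_rows:
  hand: 0.9
  moves:
    - [0,0,0,0]
    - [0,0,0,0]
    - [0,0,0,0]
    - [0,0,0,0]

```text
time: 4.22
tool_pos: [531.4, 60.5, 45.6]
tcp_rot: [0.325, 1.571, 0.57]
contact_force: [-0.3, 0.5, 0.5]
grip_width: 81.6
```

```bash
python3 - <<'E'
from h import *
d=snap("side","side4.png"); print(get_obs()["grip_width"],get_obs()["tool_pos"])
a=cv2.imread('pics/raw_side3.png');b=cv2.imread('pics/raw_side4.png')
m=(np.abs(a.astype(int)-b).sum(2)>60); ys,xs=np.nonzero(m); print(m.sum(),xs.min(),xs.max(),ys.min(),ys.max())
c=np.hstack([cv2.resize(i[150:280,290:410],None,fx=3.3,fy=3.3,interpolation=cv2.INTER_CUBIC) for i in(a,b)])
cv2.imwrite('pics/s4.png',cv2.convertScaleAbs(c,alpha=1.5))
E
```

```text
82.02030560148454 [531.3467341   60.48623266  45.53600945]
223 319 370 19 250
```

View pics/s4.png

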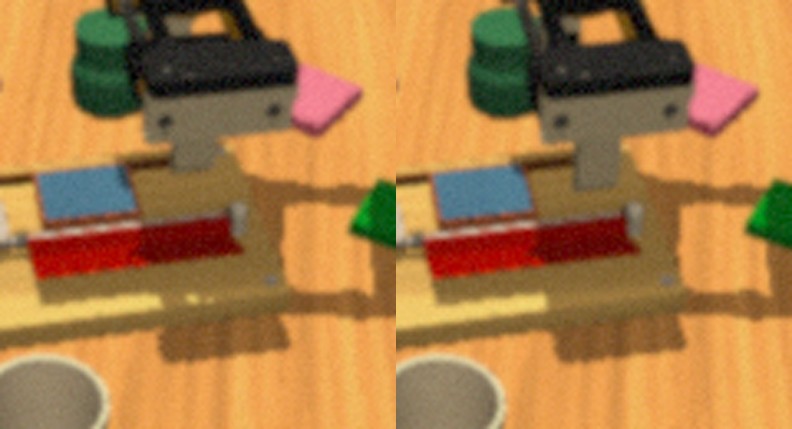

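>>> send_rows:
  hand: 0.543
  moves:
    - [0,0,0,0]
    - [0,0,0,0]
    - [0,0,0,0]
    - [3,0,0,0]
    - [3,0,0,0]
    - [0,0,0,0]

```text
time: 5.03
tool_pos: [531.1, 60.5, 39.1]
tcp_rot: [2.769, 1.57, 3.013]
contact_force: [-0.0, 0.3, 0.4]
grip_width: 50.0
```

>>> send_rows:
  moves:
    - [2,0,0,0]
    - [2,0,0,0]
    - [2,0,0,0]
    - [0,0,0,0]
    - [0,0,0,0]

```text
time: 5.65
tool_pos: [531.4, 60.5, 33.5]
tcp_rot: [0.409, 1.571, 0.653]
contact_force: [-0.2, 0.7, -0.1]
grip_width: 50.1
```

```bash
python3 go.py -56 33 30; python3 - <<'E'
from h import *
d=snap("side","side5.png")
a=cv2.imread('pics/raw_side5.png')[150:260,260:400]
cv2.imwrite('pics/s5.png',cv2.convertScaleAbs(cv2.resize(a,None,fx=5,fy=5,interpolation=cv2.INTER_CUBIC),alpha=1.4))
E
```

```text
t 5.65 pos [531.4  60.5  33.5] F [-0.2  0.7 -0.1] w 50.1 q6 [-0.03  0.53  1.69  0.    0.91 -1.85] toolx [ 0.  0. -1.] tooly [-0.242  0.97   0.   ]
TCP in jig -57.2 33.6
turn -0.02 shift now axes [ 3.5 -0.6  1.2] after turn [ 3.5 -0.6  1.2]
```

View pics/s5.png

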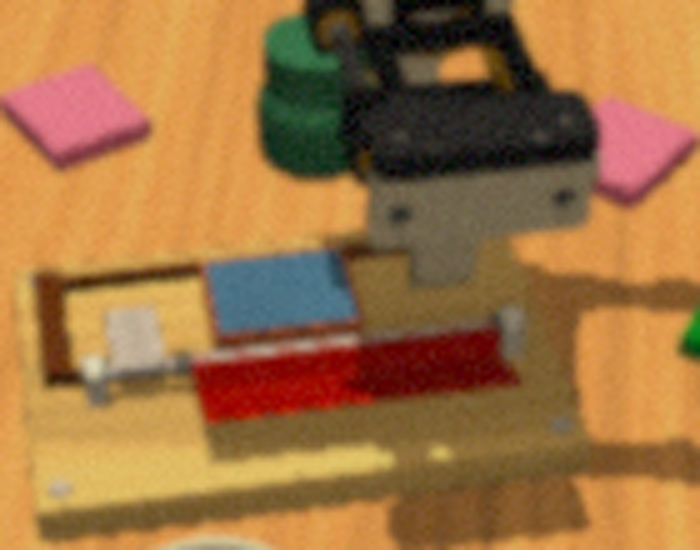

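>>> send_rows:
  moves:
    - [2,-0.5,1,0]
    - [2,0,0,0]
    - [2,0,0,0]
    - [2,0,0,0]
    - [0,0,0,0]
    - [0,0,0,0]

```text
time: 6.45
tool_pos: [532.5, 60.3, 25.6]
tcp_rot: [0.306, 1.571, 0.551]
contact_force: [0.1, -0.1, 0.3]
grip_width: 49.5
```

>>> send_rows:
  moves:
    - [2,0,0,0]
    - [1.5,0,0,0]
    - [1.5,0,0,0]
    - [1.5,0,0,0]
    - [0,0,0,0]
    - [0,0,0,0]

```text
time: 7.2
tool_pos: [532.5, 60.2, 19.0]
tcp_rot: [0.284, 1.571, 0.529]
contact_force: [0.5, 0.7, 0.7]
grip_width: 50.1
```

```bash
python3 - <<'E'
from h import *
import glob
S=pickle.load(open('side.pkl','rb')); o=get_obs(); print(o["tool_pos"].round(1),o["contact_force"].round(1))
d=snap("side","side6.png")
# relative vertical shift of hand plate between images via template match
a=cv2.imread('pics/raw_side5.png')
T=a[180:207,333:380]
for f in("side1","side3","side5","side6"):
    b=cv2.imread(f'pics/raw_{f}.png'); r=cv2.matchTemplate(b[140:260,300:420],T,cv2.TM_CCOEFF_NORMED); 
    print(f,r.max().round(2),np.array(cv2.minMaxLoc(r)[3])+[300,140])
E
```

```text
[532.5  60.2  19. ] [0.5 0.7 0.7]
side1 0.83 [334 160]
side3 0.87 [333 174]
side5 1.0 [333 180]
side6 0.84 [332 187]
```

>>> send_rows:
  moves:
    - [3,0,0,0]
    - [3,0,0,0]
    - [3,0,0,0]
    - [3,0,0,0]
    - [3,0,0,0]
    - [0,0,0,0]
    - [0,0,0,0]

```text
time: 8.12
tool_pos: [532.5, 60.3, 4.1]
tcp_rot: [0.179, 1.571, 0.424]
contact_force: [0.4, 0.1, -0.2]
grip_width: 49.6
```

```bash
python3 go.py -56 33 0; python3 - <<'E'
from h import *
d=snap("side","side7.png")
a=cv2.imread('pics/raw_side7.png')[160:260,260:400]
cv2.imwrite('pics/s7.png',cv2.convertScaleAbs(cv2.resize(a,None,fx=5.5,fy=5.5,interpolation=cv2.INTER_CUBIC),alpha=1.4))
E
```

```text
t 8.125 pos [532.5  60.3   4.1] F [ 0.4  0.1 -0.2] w 49.6 q6 [-0.03  0.58  1.72  0.    0.85 -1.85] toolx [ 0.  0. -1.] tooly [-0.242  0.97   0.   ]
TCP in jig -56.1 33.1
turn -0.02 shift now axes [ 4.1 -0.1  0.1] after turn [ 4.1 -0.1  0.1]
```

View pics/s7.png

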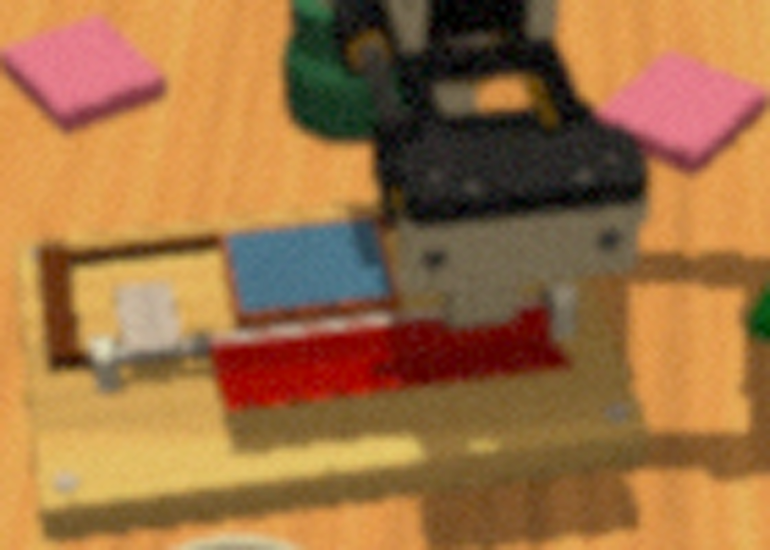

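```bash
python3 - <<'E'
from h import *
S=pickle.load(open('side.pkl','rb'))
for q in([595.4,41.1,.247],[592.9,45.7,.24]):
  print([(y,z,proj(S,jw(q,[[-56,y,z]])).round(1).tolist()) for y in(66,77) for z in(22.5,37,50)])
for z in(40,45,50,55,60):
  P=ray(S,[(347,219)],z); c,s=np.cos(.245),np.sin(.245);print(z,((P[:,:2]-[595,41.8])@np.array([[c,-s],[s,c]])).round(1))
E
```

```text
[(66, 22.5, [[346.0, 227.8]]), (66, 37, [[346.2, 222.1]]), (66, 50, [[346.4, 216.9]]), (77, 22.5, [[347.2, 231.6]]), (77, 37, [[347.4, 225.9]]), (77, 50, [[347.6, 220.7]])]
[(66, 22.5, [[347.0, 229.6]]), (66, 37, [[347.2, 223.9]]), (66, 50, [[347.5, 218.7]]), (77, 22.5, [[348.2, 233.5]]), (77, 37, [[348.4, 227.8]]), (77, 50, [[348.7, 222.5]])]
40 [[-58.4  59.9]]
45 [[-57.1  65.6]]
50 [[-55.7  71.3]]
55 [[-54.4  77. ]]
60 [[-53.   82.7]]
```

The reported z is about 48 mm lower than the camera shows: the tip is really at about 52 mm while 4 mm is reported. x and y agree with the images. So I'll find the tail by force, in small steps.

>>> send_rows:
  moves:
    - [3,0,0,0]
    - [3,0,0,0]
    - [3,0,0,0]
    - [0,0,0,0]
    - [0,0,0,0]

```text
time: 8.8
tool_pos: [532.5, 60.2, -5.0]
tcp_rot: [1.006, 1.571, 1.25]
contact_force: [0.2, -1.0, 0.8]
grip_width: 49.5
```

>>> send_rows:
  moves:
    - [2,0,0,0]
    - [2,0,0,0]
    - [0,0,0,0]

```text
time: 9.18
tool_pos: [532.6, 60.3, -8.8]
tcp_rot: [0.233, 1.57, 0.478]
contact_force: [-0.3, 0.3, 3.5]
grip_width: 49.9
```

>>> send_rows:
  moves:
    - [2,0,0,0]
    - [0,0,0,0]
    - [0,0,0,0]

```text
time: 9.55
tool_pos: [532.6, 60.3, -10.8]
tcp_rot: [-0.001, 1.57, 0.243]
contact_force: [0.2, 0.3, 5.2]
grip_width: 49.7
```

>>> send_rows:
  moves:
    - [2,0,0,0]
    - [0,0,0,0]
    - [0,0,0,0]

```text
time: 9.93
tool_pos: [532.7, 60.1, -12.9]
tcp_rot: [-0.437, 1.57, -0.192]
contact_force: [-0.9, -0.5, 5.7]
grip_width: 50.2
```

>>> send_rows:
  moves:
    - [2,0,0,0]
    - [2,0,0,0]
    - [0,0,0,0]
    - [0,0,0,0]

```text
time: 10.42
tool_pos: [533.0, 59.3, -16.4]
tcp_rot: [-1.014, 1.569, -0.77]
contact_force: [-0.4, -3.9, 8.6]
grip_width: 50.0
```

>>> send_rows:
  moves:
    - [2,0,0,0]
    - [2,0,0,0]
    - [0,0,0,0]
    - [0,0,0,0]

```text
time: 10.92
tool_pos: [533.3, 58.8, -18.4]
tcp_rot: [-0.845, 1.568, -0.6]
contact_force: [-6.3, -7.6, 26.5]
grip_width: 49.7
```

```bash
python3 go.py -56 33 -22; python3 - <<'E'
from h import *
d=snap("side","side8.png"); snap("top","top8.png")
a=cv2.imread('pics/raw_side8.png')[170:260,260:390]
cv2.imwrite('pics/s8.png',cv2.convertScaleAbs(cv2.resize(a,None,fx=6,fy=6,interpolation=cv2.INTER_CUBIC),alpha=1.5))
E
```

```text
t 10.925 pos [533.3  58.8 -18.4] F [-6.3 -7.6 26.5] w 49.7 q6 [-0.03  0.61  1.73 -0.    0.8  -1.85] toolx [ 0.002 -0.002 -1.   ] tooly [-0.243  0.97  -0.002]
TCP in jig -55.7 31.5
turn 0.01 shift now axes [ 3.6  1.5 -0.3] after turn [ 3.6  1.5 -0.3]
```

View pics/s8.png

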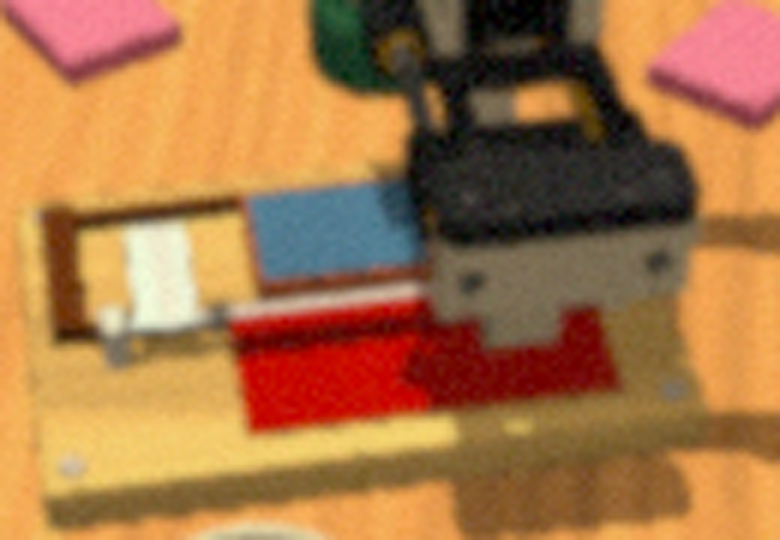

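>>> send_rows:
  moves:
    - [-3,0,0,0]
    - [0,0,0,0]
    - [0,0,0,0]

```text
time: 11.4
tool_pos: [533.1, 59.1, -17.2]
tcp_rot: [-1.008, 1.569, -0.763]
contact_force: [-1.4, -5.9, 10.2]
grip_width: 49.8
```

>>> send_rows:
  moves:
    - [0,0,4,0]
    - [0,0,4,0]
    - [0,0,4,0]
    - [0,0,4,0]
    - [0,0,4,0]
    - [0,0,4,0]
    - [0,0,0,0]

```text
time: 12.28
tool_pos: [553.7, 65.8, -17.9]
tcp_rot: [2.995, 1.566, -3.043]
contact_force: [-7.1, -1.3, 11.4]
grip_width: 49.7
```

```bash
python3 go.py 9 33 -17
```

```text
t 12.275 pos [553.7  65.8 -17.9] F [-7.1 -1.3 11.4] w 49.7 q6 [-0.02  0.64  1.66 -0.    0.84 -1.83] toolx [-0.004 -0.    -1.   ] tooly [-0.243  0.97   0.001]
TCP in jig -34.3 33.3
turn 0.02 shift now axes [-1.1 -0.3 43.3] after turn [-1.1 -0.3 43.3]
```

>>> send_rows:
  moves:
    - [-0.5,0,4,0]
    - [0,0,4,0]
    - [0,0,4,0]
    - [0,0,4,0]
    - [0,0,4,0]
    - [0,0,0,0]

```text
time: 13.02
tool_pos: [573.8, 70.7, -17.6]
tcp_rot: [2.985, 1.568, -3.053]
contact_force: [-4.5, -1.0, 8.4]
grip_width: 49.8
```

```bash
python3 go.py 9 33 -17; cat > tile.py <<'E'
from h import *
d=snap("side","now.png"); im=cv2.imread('pics/raw_now.png')[195:250,255:390].astype(int)
m=((im[:,:,0]>im[:,:,2]+15)&(im[:,:,0]>70)).astype('uint8'); n,l,s,c=cv2.connectedComponentsWithStats(m); k=1+s[1:,4].argmax()
print("blue blob bbox",s[k]+[255,195,0,0,0]); ys,xs=np.nonzero(l==k)
P=ray(d,np.c_[xs+255,ys+195],28); q=[592.9,45.7,.24]; c,s=np.cos(q[2]),np.sin(q[2]);J=(P[:,:2]-q[:2])@np.array([[c,-s],[s,c]])
print("jig x range",np.percentile(J[:,0],[1,99]).round(1),"y",np.percentile(J[:,1],[1,99]).round(1))
E
python3 tile.py
```

```text
t 13.025 pos [573.8  70.7 -17.6] F [-4.5 -1.   8.4] w 49.8 q6 [-0.01  0.67  1.6  -0.    0.87 -1.83] toolx [-0.003 -0.    -1.   ] tooly [-0.243  0.97   0.   ]
TCP in jig -13.5 33.2
turn 0.0 shift now axes [-0.7 -0.2 22.5] after turn [-0.7 -0.2 22.5]
blue blob bbox [285 203  22  14 180]
jig x range [16.4 52.7] y [-23.9  16.4]
```

>>> send_rows:
  moves:
    - [0,0,4,0]
    - [0,0,4,0]
    - [0,0,4,0]
    - [0,0,4,0]
    - [0,0,2,0]
    - [0,0,0,0]

```text
time: 13.82
tool_pos: [591.0, 75.0, -17.6]
tcp_rot: [3.006, 1.567, -3.032]
contact_force: [-5.1, -1.2, 7.6]
grip_width: 49.8
```

```bash
python3 go.py 9 33 -17;python3 tile.py
```

```text
t 13.825 pos [591.   75.  -17.6] F [-5.1 -1.2  7.6] w 49.8 q6 [-0.    0.69  1.55 -0.    0.9  -1.82] toolx [-0.003 -0.    -1.   ] tooly [-0.243  0.97   0.   ]
TCP in jig 4.2 33.2
turn -0.0 shift now axes [-0.7 -0.2  4.8] after turn [-0.7 -0.2  4.8]
blue blob bbox [277 204  19  15 117]
jig x range [37.2 72.6] y [-24.1  16.3]
```

>>> send_rows:
  moves:
    - [0,0,2,0]
    - [0,0,2,0]
    - [0,0,1,0]
    - [0,0,0,0]

```text
time: 14.38
tool_pos: [594.8, 75.9, -17.7]
tcp_rot: [3.035, 1.565, -3.003]
contact_force: [-7.8, -2.1, 9.4]
grip_width: 49.7
```

>>> send_rows:
  moves:
    - [0,0,1,0]
    - [0,0,1,0]
    - [0,0,0,0]

```text
time: 14.75
tool_pos: [594.8, 76.0, -17.8]
tcp_rot: [3.044, 1.561, -2.994]
contact_force: [-13.3, -4.3, 14.2]
grip_width: 50.0
```

>>> send_rows:
  moves:
    - [0,0,1,0]
    - [0,0,0,0]
    - [0,0,0,0]

```text
time: 15.12
tool_pos: [594.9, 76.0, -17.8]
tcp_rot: [3.048, 1.559, -2.99]
contact_force: [-15.9, -6.1, 16.3]
grip_width: 49.3
```

```bash
python3 go.py 9 33 -17;python3 tile.py; python3 - <<'E'
import cv2
a=cv2.imread('pics/raw_now.png')[165:260,245:375]
cv2.imwrite('pics/s9.png',cv2.convertScaleAbs(cv2.resize(a,None,fx=6,fy=6,interpolation=cv2.INTER_CUBIC),alpha=1.5))
E
```

```text
t 15.125 pos [594.9  76.  -17.8] F [-15.9  -6.1  16.3] w 49.3 q6 [ 0.    0.7   1.53 -0.    0.92 -1.81] toolx [-0.011 -0.002 -1.   ] tooly [-0.242  0.97   0.001]
TCP in jig 8.2 33.2
turn -0.02 shift now axes [-0.8 -0.2  0.8] after turn [-0.8 -0.2  0.8]
blue blob bbox [275 204  16  15  96]
jig x range [44.6 76.6] y [-23.8  16.4]
```

View pics/s9.png

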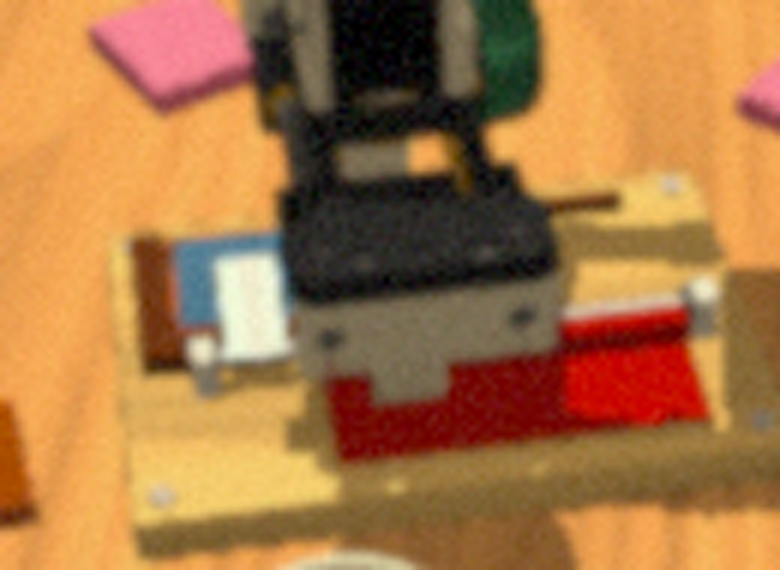

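Force rose from 8 to 17 N with no further motion, and the picture shows the tile against the stop under the raised jaw. I'll back the finger off first so it can't drag the tile, then let the clip down slowly.

>>> send_rows:
  moves:
    - [0,0,-2,0]
    - [0,0,-2,0]
    - [0,0,-2,0]
    - [0,0,-2,0]
    - [0,0,0,0]

```text
time: 15.8
tool_pos: [594.5, 75.9, -16.5]
tcp_rot: [-0.004, 1.566, 0.24]
contact_force: [2.1, 2.7, 6.5]
grip_width: 49.6
```

```bash
python3 go.py 0 33 0;python3 tile.py
```

```text
t 15.8 pos [594.5  75.9 -16.5] F [2.1 2.7 6.5] w 49.6 q6 [-0.    0.69  1.55  0.    0.9  -1.82] toolx [ 0.004  0.001 -1.   ] tooly [-0.242  0.97  -0.   ]
TCP in jig 7.7 33.2
turn -0.05 shift now axes [-16.5  -0.2  -7.7] after turn [-16.5  -0.2  -7.7]
blue blob bbox [275 204  20  15 121]
jig x range [39.6 76.3] y [-23.6  16.3]
```

>>> send_rows:
  moves:
    - [0,0,-2,0]
    - [0,0,-2,0]
    - [0,0,-2,0]
    - [0,0,0,0]
    - [0,0,0,0]

```text
time: 16.48
tool_pos: [589.5, 74.1, -16.2]
tcp_rot: [-0.137, 1.565, 0.108]
contact_force: [3.7, 1.0, 6.7]
grip_width: 49.6
```

```bash
python3 go.py 0 33 0;python3 tile.py
```

```text
t 16.475 pos [589.5  74.1 -16.2] F [3.7 1.  6.7] w 49.6 q6 [-0.    0.68  1.56  0.    0.89 -1.82] toolx [ 0.006  0.001 -1.   ] tooly [-0.242  0.97  -0.001]
TCP in jig 2.5 32.6
turn -0.05 shift now axes [-16.2   0.3  -2.4] after turn [-16.2   0.4  -2.4]
blue blob bbox [275 204  23  15 159]
jig x range [33.8 76.2] y [-23.9  16.4]
```

Clear of the tile by about 5.5 mm, and the tile has not moved. Now I let the clip down.

>>> send_rows:
  moves:
    - [-2,0,0,0]
    - [-2,0,0,0]
    - [-2,0,0,0]
    - [-2,0,0,0]
    - [-3,0,0,0]
    - [-3,0,0,0]
    - [-4,0,0,0]
    - [-5,0,0,0]

```text
time: 17.52
tool_pos: [586.7, 73.8, 5.8]
tcp_rot: [2.518, 1.571, 2.763]
contact_force: [0.1, -0.0, -0.7]
grip_width: 50.2
```

>>> send_rows:
  moves:
    - [-10,0,0,0]
    - [-20,0,0,0]
    - [-30,0,0,0]
    - [-30,0,0,0]
    - [-30,0,-20,0]
    - [0,0,-40,0]
    - [0,0,-40,0]
    - [0,0,-40,0]

```text
time: 18.52
tool_pos: [449.8, 39.6, 126.2]
tcp_rot: [-0.339, 1.57, -0.094]
contact_force: [-0.0, 0.4, -0.5]
grip_width: 50.2
```

>>> send_rows:
  moves:
    - [0,0,-40,0]
    - [0,0,-30,0]
    - [0,0,0,0]
    - [0,0,0,0]
    - [0,0,0,0]

```text
time: 19.15
tool_pos: [384.1, 23.0, 125.7]
tcp_rot: [-0.246, 1.57, -0.001]
contact_force: [-0.5, -0.3, -0.0]
grip_width: 49.9
```

```bash
python3 go.py 0 33 0;python3 tile.py; python3 - <<'E'
from h import *
d=snap("top","topf.png"); im=cv2.imread('pics/raw_topf.png'); o=cv2.imread('pics/raw_top0.png')
sub=im[137:262,275:385].astype(int); b=((sub[:,:,0]>sub[:,:,2]+15)&(sub[:,:,0]>70))
ys,xs=np.nonzero(b); P=ray(d,np.c_[xs+275,ys+137],28); q=[595.4,41.1,.247]; c,s=np.cos(q[2]),np.sin(q[2]);J=(P[:,:2]-q[:2])@np.array([[c,-s],[s,c]])
print("top: n",len(xs),np.percentile(J,[1,50,99],axis=0).round(1).tolist())
df=np.abs(im.astype(int)-o).sum(2)>90
for n,(x,y) in dict(cup=(241,194),jar=(410,199),amber=(297,125),lefttail=(312,213)).items(): print(n,df[y-20:y+20,x-20:x+20].sum())
# white/steel jaw, red region extents
r=(sub[:,:,2]>90)&(sub[:,:,1]<45); ys,xs=np.nonzero(r); print("red now",len(xs),xs.min(),xs.max())
so=o[137:262,275:385].astype(int); r=(so[:,:,2]>90)&(so[:,:,1]<45); ys,xs=np.nonzero(r); print("red at start",len(xs),xs.min(),xs.max())
E
```

```text
t 19.15 pos [384.1  23.  125.7] F [-0.5 -0.3 -0. ] w 49.9 q6 [-0.14  0.16  1.97  0.    1.01 -1.96] toolx [ 0.001 -0.    -1.   ] tooly [-0.242  0.97  -0.   ]
TCP in jig -209.2 32.9
turn -0.0 shift now axes [1.259e+02 1.000e-01 2.091e+02] after turn [1.259e+02 1.000e-01 2.091e+02]
blue blob bbox [275 204  27  15 240]
jig x range [24.6 76.1] y [-23.6  16.6]
top: n 510 [[23.4, -22.3], [46.8, -3.4], [76.4, 21.5]]
cup 0
jar 0
amber 0
lefttail 43
red now 1182 20 53
red at start 1150 20 53
```

```bash
python3 -c "
from plant import close_job; print(close_job())"
```

```text
the job is handed in; nothing more can be done
None
```

I pressed the red tail level with one fingertip, pushed the blue tile under the raised jaw to the end stop with the other, and handed the job in at about 19 s of the 42 s.

**Order:** With the tile at the stop, I backed the finger about 5 mm off the tile before letting the clip down. I then lifted straight up and moved clear.

**Tile home:** The push force rose from about 8 to 17 N with no further motion. In the final top image, the visible glaze runs from jig x 23.4 to 76.4 mm. That puts the tile centre at about 50 mm, which is home. The side view shows its leading edge did not move when I backed off and let go.

**Other checks:** The wrist force reads zero. The images show no change at the cup, the jar or the amber tile.

**What disagreed or wasn't checked:**
- **Height reading:** The reported tool height was about 40–48 mm lower than the cameras and the contact with the tail showed. I set the height by camera and force instead.
- **Press force:** The press briefly reached about 26 N when the tail bottomed out. I eased it to about 10 N before pushing.
- **Jaw on the tile:** I had no picture views left, so I did not look at the clip resting on the tile. The fingertips were clear of the tail and the top image showed it no longer level, which only indirectly indicates the clip is down.

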